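# Warm up a spare lamp

## Task

Put the spare lamp on warm-up: draw it out of the blue garage by its black cap and set it down free on the worktop, then take it again by the glass and slide it, lying level on its foam block, cap first under the white hood of the warm-up unit until it is fully home. Then roll the code wheel up, away from you, ridge by ridge until the orange facet with six dots has clicked to the top between its white marks, and after that roll the narrow edge dial until its red lobe points straight up between its marks. Leave the beaker, the amber bottle and the marker pen where they are.

Things in the scene. Friction and masses are not known exactly. Their poses are not given: they have to be found in the camera images.
- unit: Lamp warm-up unit, fixed, 164 (x) x 218 (y) x 79 mm; origin on the worktop; seen along its +x, which points away from the robot, +y is left. Left part (y -25 to 100 mm): grey housing, top at z 64, with both wheels. Right part (y -118 to -25): open tray, x -82 to 82, deck at z 12, low rims (z 15.5) at y -34.5 and -115.5, a white hood over its far end. Lamp fully home: its origin at x 5, y -75, z 12, cap to +x.
- wheel_axis (a point): Centre of the code wheel, at x 0, y 15, z 44 mm of the unit; axes as the unit's. It turns about y: black drum, radius 31, 30 mm wide, eight grey ridges along y, 4 mm thick, to radius 40, every 45 degrees; between them facets with 1 to 8 white dots (six: orange with black dots). White marks left and right on the panel show the top.
- dial_axis (a point): Centre of the narrow edge dial, at x 0, y 75, z 50 mm of the unit; axes as the unit's. It turns about y: 8 mm thick, drum radius 24, eight lobes 4 mm thick to radius 30 mm, every 45 degrees, one red, the others grey. White marks on the panel at both sides show the top.
- hood_mouth (a point): Point on the deck in the middle of the white hood's mouth, at x 37, y -75, z 12 mm of the unit; axes as the unit's. The hood is open to -x and runs from x 37 to 82 of the unit (roof top at z 79): inside 62 mm wide (y -106 to -44) and 63 mm high, with a stop wall 39 mm behind the mouth that the lamp's cap touches when fully home.
- wheel (a joint): Angle, rad; grows as the wheel's top is pushed to unit +x. Clicks every 0.785: the n-dot facet is on top at (n-1) x 0.785, six at 3.927; ridges then stand 22.5 degrees either side of the top. Stops at 1 and 8 dots. About 2 to 5 N on a ridge turns it; let go past halfway between clicks, it snaps on to the next. Starts at 2, 3 or 4 dots.
- dial (a joint): Angle of the edge dial, rad: 0 when the red lobe points straight up, negative when it leans towards -x of the unit; grows as its top is pushed to +x. Range -0.95 to 0.95; no clicks, light friction (about 1 N at a lobe) keeps it where it is left. Starts at -0.8 to -0.45.
- garage: Blue sheet-metal garage fixed on the worktop, 102 x 112 x 67 mm, open at its -y end, which faces left from the robot. Origin on the worktop; inside x -29 to 29, y -31 (mouth) to 76, height 62 mm, no floor; flanges 3 mm high at both sides. The lamp starts inside, their origins and axes about the same, its cap sticking out of the mouth.
- lamp: Loose glass lamp on a dark foam block, 0.09 to 0.16 kg; origin under the block, z up, length along y (y -71 to 71 mm). Black cap y -71 to -41, diameter 37.6; glass y -41 to 71, diameter 37; axis of both at z 36, top at 55. Block 50 wide (x), y -59 to 61, 18 mm high: keep fingertips more than 18 mm above its underside.
- lamp_cap (a point): Centre of the lamp's black cap: x 0, y -56, z 36 mm of the lamp; axes as the lamp's.
- beaker: Clear plastic beaker, 66 mm wide, 85 mm high, origin under its centre. Bystander behind the unit; further left a tall white instrument stands at x over 0.5, y over 0.45 m, 0.5 m high.
- bottle: Amber bottle with white cap, 52 mm wide, 105 mm high, origin under its centre. Bystander behind the lamp's way out. Beside it the computer screen's near corner stands at about x 0.53, y -0.09 m, z 0.05 to 0.36 (from there the screen recedes to the left): pass it at x 0.43 to 0.45 m between garage and unit.
- marker: White and blue marker pen lying down, 126 mm long along its y, 14 mm thick, origin under its middle. Bystander.

How it is judged:
By the outcome, as a careful person would: the job done as asked, in the order asked, and still so for the second after the job is handed in, with the robot touching nothing.
It also fails if it takes over 72 s, if anything falls off the work surface, if the arm or the gripper's body presses on something with over 40 N, if the wrist force passes 120 N, or if a joint passes its speed limit or range.

## Robot

A 6-joint arm with a two-finger parallel gripper is mounted at the origin on a cart in front of the work surface, level with it; the furniture and walls round the work are solid. World frame = base frame: x ahead of the robot, y to its left, z up, the work surface at z = 0. Lengths are in m, angles in rad, forces in N, time in s.
With the tool pointing down it reaches from about 0.25 to 0.725 m from the base axis. Payload 4 kg.
Tool frame: the origin (TCP) lies on the centre line of the jaws, within the pads' length; the fingertips stand 17 mm ahead of it and the grasp point (between the pads) lies 2 mm behind it; z points along the fingers, y is the line along which they close (so a half turn about z gives the same grasp; the last joint's range is limited). The gripper opens to 85 mm and grips with 20 to 120 N. Pads are 22 mm wide; open, the fingers measure 114 mm over their backs; the gripper's body (76 mm by 85 mm) begins 54 mm behind the grasp point. The pads swing forward as they close: fully open they stand 13 mm farther back than shut.
Start: joints at [1.112, 0.241, 0.005, 1.335, 0, 1.571], TCP at [0.221, 0.448, 0.248] pointing down, gripper open.
Joint ranges: [-2.72, 2.72], [-1.05, 1.87], [-1.09, 1.28], [-1.99, 2.15], [-1.42, 1.44], [-3.14, 3.14]. Speed limits (rad/s): [2.79, 2.79, 3.14, 3.14, 3.14, 3.14].

## Interface

Orientations are given as a unit quaternion [x, y, z, w].
In Python, from workcell import get_obs, imaging, order gives the robot as it stands.
- The arm moves only by the tool apply_moves, never from a script. Its argument "targets" is a list that holds one entry, the list of rows, each a list of 5 numbers: the shift along the world's x, y, z in units of 40 mm (1.0 is 40 mm), then the turn about the world's z in degrees, then the gripper command: -1 is shut, 1 is fully open, values between are in proportion. In form: [[[dx, dy, dz, turn, fingers], ...]]. A call has 1 to 8 rows; each row shifts and turns the commanded pose from where the row before left it; what a row does not reach is not made up. A row lasts 1/12 s, in which the tool goes at most 41.7 mm and 7.16 degrees, less where a joint would pass 70% of its speed; a pose out of reach is approached as far as the arm can. A call is refused whole if a number of a shift passes 1 or a number of a turn 7.16, either way. A call with a gripper value outside its range is refused whole. The fingers move at their own pace and stop on an object; the grip force is fixed at half the most. Time passes only in rows, so rows that do not move let the fingers close. It gives the time, the measured TCP pose, the force, the opening and the grip force at its end, in the units of the state.
- get_obs(): the state, without advancing time (a new reading comes with each control period).
- imaging.camera(name): name is "scene" or "top" or "wrist"; returns (picture, depth): 384x512x3 uint8, blue, green, red; 384x512 float32, m along the optical axis (not along the pixel's ray), 0 where there is no reading.
- imaging.get_calibration(name): a dict with "camera_matrix" (3x3 intrinsics, pixels), "eye" and "rotation" of the camera in the world; the wrist camera has in their place "hand_eye" (4x4, takes a point from camera to tool coordinates, whose origin is the TCP and whose axes are the flange's). Camera axes: x right, y down, z forward; pixel columns grow to the right and rows downward; lengths in m; the calibration is good to about 2 mm. A picture is of the moment at which its call begins: read the wrist's pose just before it. get_calibration takes no time and is no camera call.
- order.job_done(): hands the job in; it is judged then, once.
The state is a dict: "clock": time; "joint_pos": joint angles; "joint_vel": joint speeds; "tau": joint torques, N m; "eef_pos": TCP position; "tool_rot": TCP orientation; "ft_force": force on the tool from outside, world axes, zero at the start; "ft_torque": the same for the moment, N m; "grip_width": finger opening in m; "grasp_force": force on a finger pad.
Only numpy, scipy, OpenCV 4.12 (cv2) and the standard library are available. Lean on these libraries where they do the work, as an engineer would, in place of code of your own. Each camera call takes 0.05 s, during which the arm holds its last target. There are 200 camera calls.

## Working session

There is one attempt and no reset: what is moved stays moved. The work goes in short steps, Python scripts to look and compute and a tool call to move; the robot and the scene stay as the last step left them, time stands still between calls to the robot, and variables do not carry over. Pictures are saved under pics/ and viewed, at most 10 in all, crops included, and the job is handed in when it is done.

Besides the shell and the picture viewer there is one more tool, called after ">>>" as name([rows], argument=value, ...), one row to a line, values as JSON. apply_moves: Moves the arm, as the interface text tells. Its arguments: {"type":"object","properties":{"targets":{"type":"array","items":{"type":"array","items":{"type":"array","items":{"type":"number"}}}}},"required":["targets"]}

```bash
mkdir -p pics; ls; cat > h.py <<'E'
import numpy as np, cv2
from workcell import get_obs, imaging, order
from scipy.spatial.transform import Rotation as R
def cam(n):
    o=get_obs(); c=imaging.get_calibration(n); im,d=imaging.camera(n)
    K=np.array(c["camera_matrix"])
    if n=="wrist":
        T=np.eye(4);T[:3,:3]=R.from_quat(o["tool_rot"]).as_matrix();T[:3,3]=o["eef_pos"]
        T=T@np.array(c["hand_eye"]); Rm,e=T[:3,:3],T[:3,3]
    else: Rm,e=np.array(c["rotation"]),np.array(c["eye"])
    return im,d,K,Rm,e
def cloud(d,K,Rm,e):
    v,u=np.mgrid[:d.shape[0],:d.shape[1]]
    p=np.stack([(u-K[0,2])/K[0,0]*d,(v-K[1,2])/K[1,1]*d,d],-1)
    return p@Rm.T+e
E
python3 - <<'E'
from h import *
o=get_obs();print({k:np.round(v,3).tolist() for k,v in o.items()})
for n in("scene","top"):
    im,d,K,Rm,e=cam(n);cv2.imwrite(f"pics/{n}0.png",im);P=cloud(d,K,Rm,e);np.savez(f"{n}0.npz",im=im,P=P,d=d)
    print(n,e,Rm.round(2).tolist(),K[0,0],(d>0).mean())
E
```

```text
pics
{'clock': 0.0, 'joint_pos': [1.112, 0.241, 0.004, 1.335, 0.0, 1.571], 'joint_vel': [0.0, 0.001, 0.001, 0.0, 0.001, 0.002], 'tau': [-0.001, -37.232, 25.241, 0.017, 0.0, -0.0], 'eef_pos': [0.221, 0.448, 0.247], 'tool_rot': [0.227, 0.974, -0.001, -0.0], 'ft_force': [-0.147, -0.552, -0.745], 'ft_torque': [-0.017, 0.001, -0.015], 'grasp_force': 0.0, 'grip_width': 0.085}Traceback (most recent call last):
  File "<stdin>", line 4, in <module>
  File "h.py", line 15, in cloud
    return p@Rm.T+e
           ~^~~~~
ValueError: matmul: Input operand 1 has a mismatch in its core dimension 0, with gufunc signature (n?,k),(k,m?)->(n?,m?) (size 4 is different from 3)
```

```bash
sed -i 's/Rm,e=np.array(c\["rotation"\]),/Rm,e=R.from_quat(c["rotation"]).as_matrix(),/' h.py
python3 - <<'E'
from h import *
for n in("scene","top"):
    im,d,K,Rm,e=cam(n);cv2.imwrite(f"pics/{n}0.png",im);P=cloud(d,K,Rm,e);np.savez(f"{n}0.npz",im=im,P=P,d=d)
    print(n,e,Rm.round(2).tolist(),K[0,0],(d>0).mean(), P[300,256])
E
```

```text
scene [-0.0792215  -0.79294653  0.52059885] [[0.81, -0.27, 0.53], [-0.59, -0.33, 0.74], [-0.02, -0.9, -0.43]] 392.1001329374007 0.9960886637369791 [ 0.37756247 -0.13808741 -0.17125514]
top [0.34968984 0.01626778 0.98508355] [[-0.03, -0.99, 0.16], [-1.0, 0.03, 0.01], [-0.01, -0.16, -0.99]] 371.7724182416892 0.9960835774739584 [ 0.1469249   0.02902844 -0.70381535]
```

View pics/scene0.png

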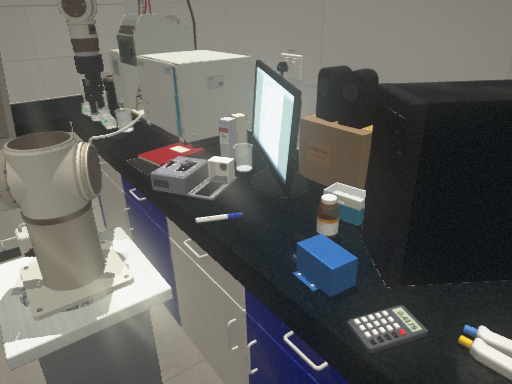

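View pics/top0.png

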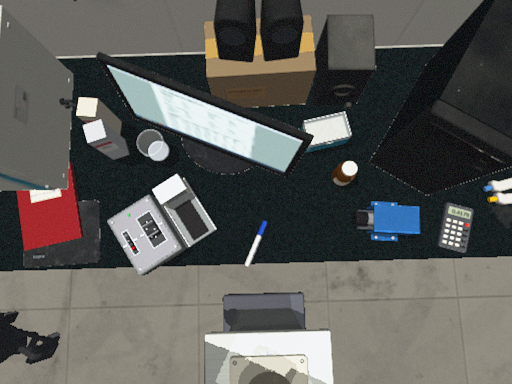

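```bash
python3 - <<'E'
from h import *
z=np.load("top0.npz");im,P=z["im"],z["P"]
hsv=cv2.cvtColor(im,cv2.COLOR_BGR2HSV)
def rect(m,name):
    q=P[m][:,:2].astype(np.float32)*1000
    r=cv2.minAreaRect(q);print(name,len(q),np.round(r[0],1),np.round(r[1],1),round(r[2],2),"z",np.median(P[m][:,2]).round(4))
vv,uu=np.mgrid[:384,:512]
Z=P[...,2]
g=(hsv[...,0]>100)&(hsv[...,0]<120)&(hsv[...,1]>150)&(abs(uu-390)<45)&(abs(vv-220)<35)
rect(g&(Z>.055)&(Z<.075),"garage top"); rect(g&(Z<.02),"flanges")
rect((abs(uu-365)<12)&(abs(vv-218)<14)&(Z>.02),"cap")
b=(uu>100)&(uu<222)&(vv>165)&(vv<280)
rect(b&(Z>.055)&(Z<.071),"housing"); rect(b&(Z>.073)&(Z<.084)&(uu>150)&(vv<205),"hood")
rect(b&(Z>.006),"unit all")
rect((abs(uu-258)<15)&(abs(vv-243)<27)&(Z>.005)&(Z<.03),"marker")
rect((abs(uu-345)<17)&(abs(vv-173)<17)&(Z>.02),"bottle")
rect((abs(uu-153)<17)&(abs(vv-145)<20)&(Z>.04),"beaker")
print("surface",np.median(Z[225:245,300:340]))
cv2.imwrite("pics/unit0.png",cv2.resize(im[160:285,95:230],None,fx=5,fy=4.7,interpolation=cv2.INTER_CUBIC))
E
```

```text
garage top 1259 [ 423.4 -327.4] [114.   68.1] 85.63 z 0.0672
flanges 329 [ 432.6 -331.4] [174.1 209.1] 0.94 z 0.0026
cap 392 [ 430.4 -256.4] [49.7 65.2] 81.97 z 0.0523
housing 3133 [425.5 260.9] [165.  211.7] 31.25 z 0.0645
hood 536 [512.1 232.9] [46.2 74.4] 32.23 z 0.0791
unit all 6186 [449.4 222.6] [262.8 375.6] 9.19 z 0.0634
marker 255 [369.9   5.1] [ 60.4 124.1] 72.72 z 0.0116
bottle 459 [ 445.5 -112.3] [ 50.7 316.5] 45.79 z 0.087
beaker 468 [524.5 140.9] [419.3  92.8] 47.95 z 0.0751
surface -5.188876503653406e-05
```

View pics/unit0.png

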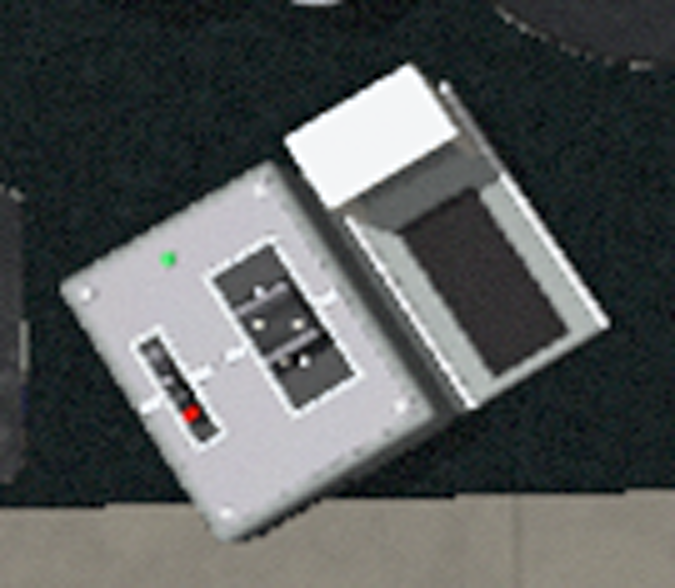

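The pictures show the lamp cap at about (367,218) in front of the blue garage (395,220). The unit is at (160,225), turned about +32°. The 2-dot facet is on top and the red lobe leans towards the robot. I'm setting out to hover above the cap.

>>> apply_moves([
  [[0.29,-0.96,-0.07,-3.8,1],[0.29,-0.96,-0.07,-3.8,1],[0.29,-0.96,-0.07,-3.8,1],[0.29,-0.96,-0.07,-3.8,1],[0.29,-0.96,-0.07,-3.8,1],[0.29,-0.96,-0.07,-3.8,1],[0.29,-0.96,-0.07,-3.8,1],[0.29,-0.96,-0.07,-3.8,1]],
])

```text
clock: 0.82
eef_pos: [0.314, 0.1393, 0.2258]
tool_rot: [0.476, 0.88, 0.0, 0.0]
ft_force: [1.3, -1.2, 0.2]
grip_width: 0.0852
grasp_force: 0.0
```

>>> apply_moves([
  [[0.29,-0.96,-0.07,-3.8,1],[0.29,-0.96,-0.07,-3.8,1],[0.29,-0.96,-0.07,-3.8,1],[0.29,-0.96,-0.07,-3.8,1],[0.29,-0.96,-0.07,-3.8,1],[0.29,-0.96,-0.07,-3.8,1],[0.29,-0.96,-0.07,-3.8,1],[0,0,0,-3.8,1]],
])

```text
clock: 1.48
eef_pos: [0.397, -0.1337, 0.2057]
tool_rot: [0.693, 0.721, -0.001, 0.001]
ft_force: [1.2, 0.1, 0.5]
grip_width: 0.0855
grasp_force: 0.0
```

```bash
python3 - <<'E'
from h import *
o=get_obs();print({k:np.round(o[k],3).tolist() for k in("clock","joint_pos","eef_pos","tool_rot","ft_force")})
z=np.load("top0.npz");im,P=z["im"],z["P"];Z=P[...,2]
vv,uu=np.mgrid[:384,:512]
b=(uu>100)&(uu<222)&(vv>165)&(vv<280)
def rect(m,name):
    n,l,s,_=cv2.connectedComponentsWithStats(m.astype(np.uint8));m=l==1+s[1:,4].argmax()
    q=P[m][:,:2].astype(np.float32)*1000
    r=cv2.minAreaRect(q);print(name,len(q),np.round(r[0],1),np.round(r[1],1),round(r[2],2))
m=b&(Z>.061)&(Z<.068);m=cv2.morphologyEx(m.astype(np.uint8),cv2.MORPH_OPEN,np.ones((5,5)))>0
rect(m,"housing");rect(b&(Z>.074)&(Z<.084)&(uu>150)&(vv<205),"hood");rect(b&(Z>.008)&(Z<.019),"tray")
hsv=cv2.cvtColor(im,cv2.COLOR_BGR2HSV)
rect((abs(uu-345)<17)&(abs(vv-173)<17)&(Z>.09)&(Z<.12),"bottle cap")
im,d,K,Rm,e=cam("wrist");cv2.imwrite("pics/w1.png",im);P=cloud(d,K,Rm,e);np.savez("w1.npz",im=im,P=P)
E
```

```text
{'clock': 1.483, 'joint_pos': [-0.323, 0.105, -0.275, 1.189, -0.002, 1.208], 'eef_pos': [0.397, -0.134, 0.206], 'tool_rot': [0.693, 0.721, -0.001, 0.001], 'ft_force': [1.219, 0.086, 0.471]}
housing 2351 [403.3 297.6] [162.  123.3] 31.85
hood 535 [512.1 232.9] [46.2 74.4] 32.23
tray 1813 [459.4 204.9] [163.2  93.8] 31.57
bottle cap 206 [ 546.4 -210. ] [36.2 35.5] 60.15
```

View pics/w1.png

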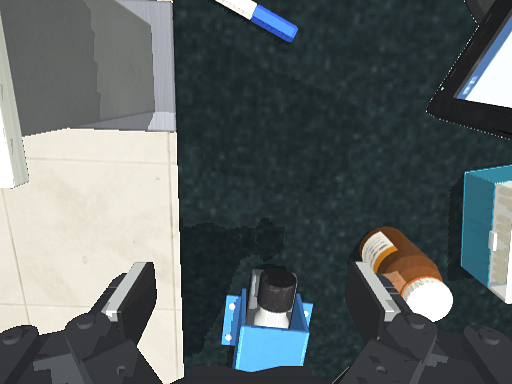

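The wrist view shows the black cap at (277,290), sticking out of the blue garage. The bottle is at (410,275), off to the right, and the marker is far off at (270,20).

```bash
python3 - <<'E'
from h import *
z=np.load("w1.npz");im,P=z["im"],z["P"];Z=P[...,2]
vv,uu=np.mgrid[:384,:512]
r=(uu>245)&(uu<305)&(vv>262)&(vv<330)
g=im.max(-1)<60
m=r&g&(Z>.03)&(Z<.06)
q=P[m][:,:2].astype(np.float32)*1000;print(len(q),np.round(cv2.minAreaRect(q),1) if 0 else cv2.minAreaRect(q),q.min(0),q.max(0),Z[m].max())
t=r&g&(Z>.0525)&(Z<.058);q=P[t][:,:2]*1000;print("ridge",len(q),q.mean(0),cv2.fitLine(q.astype(np.float32),cv2.DIST_L2,0,.01,.01).ravel(),q.min(0),q.max(0))
hsv=cv2.cvtColor(im,cv2.COLOR_BGR2HSV)
b=(hsv[...,0]>95)&(hsv[...,0]<120)&(hsv[...,1]>120)&(Z>.062)&(Z<.072)&(vv>300)&(uu>200)&(uu<330)
q=P[b][:,:2].astype(np.float32)*1000;print(cv2.minAreaRect(q),q.max(0),Z[b].mean())
E
```

```text
873 ((428.4732666015625, -247.49249267578125), (29.67803192138672, 36.47728729248047), 85.77660369873047) [ 409.45428 -262.81693] [ 447.6402  -231.90779] 0.05577541663517349
ridge 125 [ 427.48869786 -250.77757325] [ 3.8499691e-02 -9.9925864e-01  4.2748871e+02 -2.5077757e+02] [ 417.73142021 -262.48779367] [ 438.47255188 -233.24672699]
((424.947021484375, -299.5976257324219), (55.00951385498047, 68.10409545898438), 85.46114349365234) [ 460.78098 -269.97693] 0.06690297055924903
```

>>> apply_moves([
  [[0.2,-0.73,-0.5,-3.5,1],[0.2,-0.73,-0.5,-3.5,1],[0.2,-0.73,-0.5,0,1],[0.2,-0.73,-0.5,0,1],[0,0,0,0,1],[0,0,0,0,1]],
])

```text
clock: 2.03
eef_pos: [0.4263, -0.2441, 0.1245]
tool_rot: [0.732, 0.681, -0.0, -0.002]
ft_force: [0.1, 0.2, 0.3]
grip_width: 0.0856
grasp_force: 0.0
```

>>> apply_moves([
  [[0.05,-0.09,-0.7,0,1],[0,0,-0.7,0,1],[0,0,-0.64,0,1],[0,0,0,0,1],[0,0,0,0,-1],[0,0,0,0,-1],[0,0,0,0,-1],[0,0,0,0,-1]],
])

```text
clock: 2.7
eef_pos: [0.4308, -0.2485, 0.0467]
tool_rot: [0.732, 0.682, 0.001, 0.002]
ft_force: [-0.4, -0.2, -0.3]
grip_width: 0.0386
grasp_force: 0.2
```

>>> apply_moves([
  [[0,0,0,0,-1],[0,0,0,0,-1],[0,0,0.03,0,-1],[0,0,0.03,0,-1]],
])

```text
clock: 3.03
eef_pos: [0.4299, -0.2484, 0.0481]
tool_rot: [0.732, 0.681, 0.0, 0.001]
ft_force: [-0.4, 0.2, -0.6]
grip_width: 0.0357
grasp_force: 59.6
```

The grip is on the high side, so I'll reopen and lower it.

>>> apply_moves([
  [[0,0,-0.06,0,0.3],[0,0,0,0,0.3],[0,0,-0.1,0,0.3],[0,0,-0.1,0,0.3],[0,0,0,0,0.3],[0,0,0,0,-1],[0,0,0,0,-1],[0,0,0,0,-1]],
])

```text
clock: 3.7
eef_pos: [0.4295, -0.2481, 0.0367]
tool_rot: [0.732, 0.681, 0.0, -0.0]
ft_force: [0.4, 0.1, -0.8]
grip_width: 0.0357
grasp_force: 59.7
```

>>> apply_moves([
  [[0,0,0,0,-1],[0,0,0,0,-1],[0,0,0.03,0,-1]],
])

```text
clock: 3.95
eef_pos: [0.4292, -0.248, 0.0377]
tool_rot: [0.732, 0.681, -0.0, -0.0]
ft_force: [-0.2, -0.3, -1.4]
grip_width: 0.036
grasp_force: 59.7
```

>>> apply_moves([
  [[0.015,0.2,0,0,-1],[0.03,0.4,0,0,-1],[0.03,0.4,0,0,-1],[0.03,0.4,0,0,-1],[0.03,0.4,0,0,-1],[0.03,0.4,0,0,-1],[0.03,0.4,0,0,-1],[0.03,0.4,0,0,-1]],
])

```text
clock: 4.62
eef_pos: [0.4382, -0.1267, 0.0379]
tool_rot: [0.732, 0.682, 0.0, -0.0]
ft_force: [0.6, -0.5, -1.5]
grip_width: 0.0358
grasp_force: 59.7
```

>>> apply_moves([
  [[0.03,0.4,0,0,-1],[0.03,0.4,0,0,-1],[0.015,0.2,0,0,-1],[0,0,-0.05,0,-1],[0,0,0,0,-1],[0,0,0,0,0.4],[0,0,0,0,0.4],[0,0,0,0,0.4]],
])

```text
clock: 5.28
eef_pos: [0.4415, -0.0887, 0.0359]
tool_rot: [0.732, 0.681, -0.0, 0.0]
ft_force: [-0.7, 0.4, -0.1]
grip_width: 0.06
grasp_force: 0.0
```

>>> apply_moves([
  [[0,0,0.7,0,0.6],[0,0,0.9,0,1],[-0.02,-0.3,0.8,7.15,1],[-0.02,-0.3,0.3,7.15,1],[-0.02,-0.3,0,7.15,1],[-0.02,-0.3,0,7.15,1],[-0.02,-0.3,0,7.15,1],[-0.02,-0.27,0,7.15,1]],
])

```text
clock: 5.95
eef_pos: [0.4364, -0.1602, 0.1439]
tool_rot: [0.43, 0.903, -0.0, 0.0]
ft_force: [0.2, -0.6, -0.6]
grip_width: 0.0855
grasp_force: 0.0
```

>>> apply_moves([
  [[0,0,0,7.15,1],[0,0,0,7.15,1],[0,0,0,7.15,1],[0,0,0,7.15,1],[0,0,0,7.15,1],[0,0,0,7.15,1],[0,0,0,7.15,1],[0,0,0,7.15,1]],
])

```text
clock: 6.62
eef_pos: [0.4363, -0.1595, 0.1436]
tool_rot: [-0.055, 0.998, -0.0, -0.0]
ft_force: [-0.1, -0.1, 0.2]
grip_width: 0.0853
grasp_force: 0.0
```

>>> apply_moves([
  [[0,0,0,7.15,1],[0,0,0,7.15,1],[0,0,0,7.15,1],[0,0,0,7.15,1],[0,0,0,7.15,1],[0,0,0,7.15,1],[0,0,0,7.15,1],[0,0,0,7.15,1]],
])

```text
clock: 7.28
eef_pos: [0.4363, -0.1594, 0.1436]
tool_rot: [-0.526, 0.85, 0.0, -0.0]
ft_force: [1.3, -0.2, -0.2]
grip_width: 0.0852
grasp_force: 0.0
```

>>> apply_moves([
  [[0,0,0,7.15,1],[0,0,0,7.15,1],[0,0,0,7.15,1],[0,0,0,1.25,1],[0,0,0,0,1],[0,0,0,0,1]],
])

```text
clock: 7.78
eef_pos: [0.4365, -0.1592, 0.1437]
tool_rot: [-0.68, 0.733, 0.0, -0.0]
ft_force: [0.4, 0.3, 0.3]
grip_width: 0.0853
grasp_force: 0.0
```

```bash
python3 - <<'E'
from h import *
o=get_obs();print({k:np.round(o[k],3).tolist() for k in("clock","joint_pos","eef_pos","tool_rot","ft_force")})
im,d,K,Rm,e=cam("top");P=cloud(d,K,Rm,e);np.savez("t2.npz",im=im,P=P);cv2.imwrite("pics/t2.png",im)
im,d,K,Rm,e=cam("wrist");cv2.imwrite("pics/w2.png",im);P=cloud(d,K,Rm,e);np.savez("w2.npz",im=im,P=P)
Z=P[...,2]
t=(Z>.012)&(Z<.022)&(abs(P[...,0]-.437)<.06)&(abs(P[...,1]+.145)<.09)
q=(P[t][:,:2]*1000).astype(np.float32);print("block",len(q),cv2.minAreaRect(q))
t=(Z>.045)&(Z<.06)&(abs(P[...,0]-.437)<.04)&(abs(P[...,1]+.145)<.09)
q=(P[t][:,:2]*1000).astype(np.float32);print("lamp",len(q),cv2.minAreaRect(q),Z[t].max())
E
```

```text
{'clock': 7.783, 'joint_pos': [-0.35, 0.248, -0.272, 1.052, -0.0, -1.846], 'eef_pos': [0.436, -0.159, 0.144], 'tool_rot': [-0.68, 0.733, 0.0, -0.0], 'ft_force': [0.407, 0.301, 0.291]}
block 1777 ((437.44525146484375, -145.06649780273438), (119.33503723144531, 50.12828826904297), 84.7190170288086)
lamp 7788 ((437.7619934082031, -143.6846923828125), (142.32986450195312, 33.651187896728516), 84.74646759033203) 0.05690967522067114
```

View pics/w2.png

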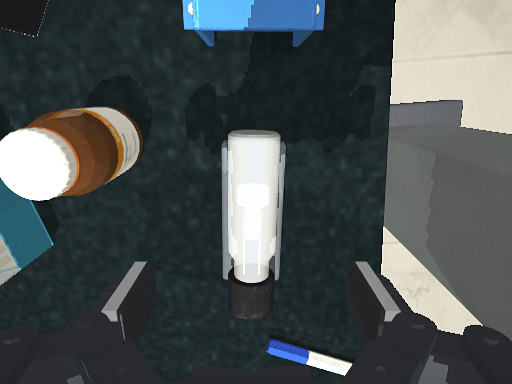

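The lamp stands free on the worktop, spanning (255,130) to (250,318). The bottle, at (75,150), is clear of it. I'm lowering onto the glass.

>>> apply_moves([
  [[0,0,-0.8,-1,1],[0,0,-0.8,0,1],[0,0,-0.6,0,1],[0,0,-0.4,0,1],[0,0,0,0,-1],[0,0,0,0,-1],[0,0,0,0,-1],[0,0,0,0,-1]],
])

```text
clock: 8.55
eef_pos: [0.4379, -0.1594, 0.0413]
tool_rot: [-0.675, 0.738, -0.001, 0.001]
ft_force: [-1.1, -0.5, 0.8]
grip_width: 0.0386
grasp_force: 0.6
```

>>> apply_moves([
  [[0,0,0,0,-1],[0,0,0,0,-1],[0,0,0.4,0,-1],[0,0,0.4,0,-1],[0,0,0.4,0,-1],[0,0,0,0,-1]],
])

```text
clock: 9.05
eef_pos: [0.4389, -0.1597, 0.091]
tool_rot: [-0.675, 0.738, -0.003, 0.001]
ft_force: [0.7, -0.7, -1.0]
grip_width: 0.0355
grasp_force: 60.2
```

>>> apply_moves([
  [[0,0.3,0,-4,-1],[0,0.6,0,-4,-1],[0,0.6,0,-4,-1],[0,0.6,0,-4,-1],[0,0.6,0,-4,-1],[0,0.6,0,-4,-1],[0,0.6,0,-4,-1],[0,0.6,0,-4,-1]],
])

```text
clock: 9.72
eef_pos: [0.4361, 0.0222, 0.0873]
tool_rot: [-0.444, 0.896, 0.0, -0.0]
ft_force: [-0.1, -1.3, -0.3]
grip_width: 0.0353
grasp_force: 60.2
```

>>> apply_moves([
  [[-0.12,0.6,0,-3.5,-1],[-0.12,0.6,0,-3.5,-1],[-0.12,0.6,0,-3.5,-1],[-0.12,0.6,0,-3.5,-1],[-0.12,0.6,0,-3.5,-1],[-0.12,0.6,0,-3.4,-1],[0,0,0,0,-1],[0,0,0,0,-1]],
])

```text
clock: 10.38
eef_pos: [0.4073, 0.1659, 0.0874]
tool_rot: [-0.277, 0.961, -0.0, -0.0]
ft_force: [-0.4, -0.8, -0.7]
grip_width: 0.0349
grasp_force: 60.2
```

```bash
cat > u.py <<'E'
from h import *
O=np.array([.4222,.2656]);th=np.deg2rad(31.8);U=np.array([[np.cos(th),-np.sin(th)],[np.sin(th),np.cos(th)]])
def tou(p): return (np.asarray(p)[...,:2]-O)@U*1000
def st():
    o=get_obs();q=R.from_quat(o["tool_rot"]).as_matrix()
    print("t",round(o["clock"],2),"j",np.round(o["joint_pos"],2),"tcp unit",np.round(tou(o["eef_pos"]),1),"z",round(o["eef_pos"][2]*1000,1),"closing dir",np.rad2deg(np.arctan2(q[1,1],q[0,1])).round(2),"zaxis",q[:,2].round(4),"F",np.round(o["ft_force"],1))
E
python3 - <<'E'
from u import *
st()
im,d,K,Rm,e=cam("top");P=cloud(d,K,Rm,e);np.savez("t3.npz",im=im,P=P)
im,d,K,Rm,e=cam("wrist");cv2.imwrite("pics/w3.png",im);P=cloud(d,K,Rm,e);np.savez("w3.npz",im=im,P=P)
E
```

```text
t 10.38 j [ 0.39  0.27 -0.41  0.89 -0.   -0.18] tcp unit [-65.3 -76.9] z 87.4 closing dir 122.21 zaxis [-4.e-04 -5.e-04 -1.e+00] F [-0.4 -0.8 -0.7]
```

View pics/w3.png

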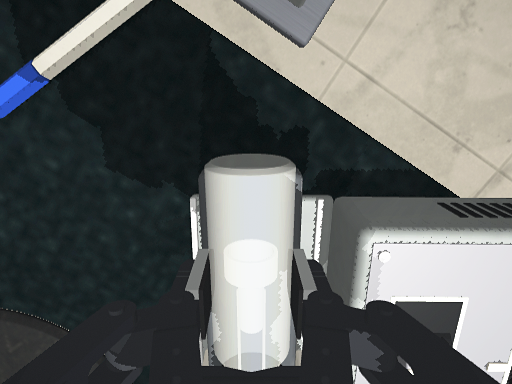

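```bash
python3 - <<'E'
from u import *
z=np.load("w3.npz");P=z["P"];q=tou(P);Z=P[...,2]*1000
m=(Z>80)&(Z<105)&(q[...,0]>-140)&(q[...,0]<-40)&(abs(q[...,1]+75)<25)
print("lamp y range by x");
for a in(-130,-120,-110,-100,-90):
    k=m&(abs(q[...,0]-a)<4);print(a,k.sum(), k.sum() and (q[k][:,1].min().round(1),q[k][:,1].max().round(1),Z[k].max().round(1)))
m=(Z>13)&(Z<19)&(abs(q[...,0]+70)<15)
for lo,hi in((-125,-105),(-45,-26)):
    k=m&(q[...,1]>lo)&(q[...,1]<hi);print("rim",k.sum(),k.sum() and np.percentile(q[k][:,1],[2,50,98]).round(1), k.sum() and np.median(Z[k]))
k=(Z>60)&(Z<68)&(q[...,1]>-30)&(q[...,1]<20)&(abs(q[...,0]+60)<15);print("housing edge",k.sum(), k.sum() and q[k][:,1].min(),Z[k].mean() if k.sum() else 0)
k=(Z>58)&(Z<68)&(q[...,1]>0)&(q[...,1]<60);print("near edge x",q[k][:,0].min())
z=np.load("t3.npz");P=z["P"];q=tou(P);Z=P[...,2]*1000
k=(Z>74)&(Z<84)&(q[...,0]>34)&(q[...,0]<90)&(q[...,1]<-25)&(q[...,1]>-125);print("hood",np.percentile(q[k],[1,99],axis=0).round(1))
k=(Z>90)&(Z<110)&(q[...,0]>-20)&(q[...,0]<36)&(abs(q[...,1]+75)<30);print("cap",k.sum(),k.sum() and np.percentile(q[k],[1,50,99],axis=0).round(1))
E
```

```text
lamp y range by x
-130 0 0
-120 1634 (np.float64(-98.4), np.float64(-62.1), np.float64(101.7))
-110 1861 (np.float64(-98.6), np.float64(-62.2), np.float64(102.2))
-100 1738 (np.float64(-98.2), np.float64(-62.0), np.float64(101.9))
-90 1610 (np.float64(-98.1), np.float64(-61.8), np.float64(101.5))
rim 281 [-118.5 -116.2 -114.2] 15.493058611985939
rim 397 [-43.1 -35.4 -26. ] 15.200886700579035
housing edge 4920 -26.51159844630947 64.63472323036663
near edge x -82.46075677906985
hood [[  36.7 -112.1]
 [  81.1  -95.6]]
cap 1 [[ -4.9 -93. ]
 [ -4.9 -93. ]
 [ -4.9 -93. ]]
```

>>> apply_moves([
  [[-0.04,0.06,-0.3,-0.4,-1],[0,0,-0.3,0,-1],[0,0,-0.2,0,-1],[0,0,0,0,-1],[0,0,0,0,-1]],
])

```text
clock: 10.9
eef_pos: [0.406, 0.1666, 0.0556]
tool_rot: [-0.272, 0.962, -0.0, -0.001]
ft_force: [-0.2, 0.6, -1.6]
grip_width: 0.0352
grasp_force: 60.2
```

```bash
cat > m.py <<'E'
from u import *
st()
im,d,K,Rm,e=cam("wrist");P=cloud(d,K,Rm,e);q=tou(P);Z=P[...,2]*1000
np.savez("w4.npz",im=im,P=P);cv2.imwrite("pics/w4.png",im)
m=(Z>45)&(Z<80)&(q[...,0]>-140)&(q[...,0]<-40)&(abs(q[...,1]+75)<25)
for a in(-130,-120,-110,-100,-90,-80):
    k=m&(abs(q[...,0]-a)<4);print(a,k.sum(), k.sum() and (q[k][:,1].min().round(1),q[k][:,1].max().round(1),Z[k].max().round(1)))
m=(Z>13)&(Z<18)&(abs(q[...,0]+70)<15)
for lo,hi in((-125,-105),(-45,-28)):
    k=m&(q[...,1]>lo)&(q[...,1]<hi);print("rim",k.sum(),k.sum() and np.percentile(q[k][:,1],[2,50,98]).round(1))
k=(Z>15)&(Z<36)&(abs(q[...,1]+75)<35)&(q[...,0]<-60)&(q[...,0]>-120);print("block",k.sum(),k.sum() and np.percentile(q[k],[2,98],axis=0).round(1), k.sum() and np.percentile(Z[k],[5,50,95]))
im,d,K,Rm,e=cam("top");P=cloud(d,K,Rm,e);q=tou(P);Z=P[...,2]*1000
k=(Z>50)&(Z<72)&(q[...,0]>0)&(q[...,0]<32)&(abs(q[...,1]+75)<30)
print("top cap",k.sum(),k.sum() and np.percentile(q[k],[2,50,98],axis=0).round(1))
E
python3 m.py
```

```text
t 10.9 j [ 0.39  0.31 -0.45  0.8  -0.   -0.16] tcp unit [-65.9 -75.6] z 55.6 closing dir 121.54 zaxis [-1.3e-03 -7.0e-04 -1.0e+00] F [-0.2  0.6 -1.6]
-130 0 0
-120 1834 (np.float64(-96.0), np.float64(-59.4), np.float64(70.0))
-110 1873 (np.float64(-96.0), np.float64(-59.7), np.float64(70.0))
-100 1721 (np.float64(-95.9), np.float64(-59.5), np.float64(70.1))
-90 1603 (np.float64(-95.9), np.float64(-59.7), np.float64(70.2))
-80 2718 (np.float64(-100.0), np.float64(-50.4), np.float64(79.9))
rim 422 [-118.6 -115.9 -107.7]
rim 427 [-42.1 -36.2 -31.2]
block 1065 [[-109.9 -102.5]
 [ -72.3  -52.9]] [29.05595082 31.54174408 32.84760867]
top cap 3 [[  3.4 -94.3]
 [  6.2 -93.5]
 [  9.6 -93.3]]
```

>>> apply_moves([
  [[-0.01,0.02,-0.04,0.2,-1],[0,0,-0.025,0,-1],[0.127,0.079,0,0,-1],[0.127,0.079,0,0,-1],[0.127,0.079,0,0,-1],[0.127,0.079,0,0,-1],[0.127,0.079,0,0,-1],[0.127,0.079,0,0,-1]],
])

```text
clock: 11.67
eef_pos: [0.4364, 0.1872, 0.0537]
tool_rot: [-0.274, 0.962, -0.0, -0.0]
ft_force: [-3.3, -1.7, 7.3]
grip_width: 0.0354
grasp_force: 61.0
```

```bash
sed -i 's/(-130,-120,-110,-100,-90,-80)/(-90,-80,-70,-60)/; s/abs(q\[...,0\]+70)<15/abs(q[...,0]+70)<20/' m.py; python3 m.py
```

```text
t 11.67 j [ 0.41  0.38 -0.36  0.83 -0.   -0.15] tcp unit [-29.2 -74.1] z 53.7 closing dir 121.81 zaxis [-5.e-04 -9.e-04 -1.e+00] F [-3.3 -1.7  7.3]
-90 0 0
-80 2568 (np.float64(-94.7), np.float64(-58.2), np.float64(68.1))
-70 1804 (np.float64(-94.7), np.float64(-58.5), np.float64(68.1))
-60 1681 (np.float64(-94.7), np.float64(-58.3), np.float64(68.1))
rim 610 [-118.4 -115.9 -106.2]
rim 614 [-44.  -36.2 -30.9]
block 437 [[ -83.2 -101.1]
 [ -60.3  -51.8]] [25.95002777 29.68274111 34.25471827]
top cap 0 0
```

>>> apply_moves([
  [[0.127,0.079,0,0,-1],[0.127,0.079,0,0,-1],[0.085,0.053,0,0,-1],[0.042,0.026,0,0,-1],[0,0,0,0,-1]],
])

```text
clock: 12.18
eef_pos: [0.4506, 0.1961, 0.0537]
tool_rot: [-0.274, 0.962, -0.001, -0.001]
ft_force: [-4.9, -3.7, 9.1]
grip_width: 0.035
grasp_force: 61.3
```

>>> apply_moves([
  [[0.021,0.013,0,0,-1],[0.021,0.013,0,0,-1],[0.021,0.013,0,0,-1],[0,0,0,0,-1]],
])

```text
clock: 12.52
eef_pos: [0.4507, 0.1961, 0.0537]
tool_rot: [-0.274, 0.962, -0.001, -0.004]
ft_force: [-10.0, -6.5, 16.1]
grip_width: 0.035
grasp_force: 62.0
```

```bash
python3 - <<'E'
from u import *
st()
im,d,K,Rm,e=cam("wrist");P=cloud(d,K,Rm,e);q=tou(P);Z=P[...,2]*1000;cv2.imwrite("pics/w5.png",im)
k=(Z>40)&(Z<72)&(abs(q[...,1]+76)<8)&(q[...,0]>-100)&(q[...,0]<-30);print("lamp rear x",np.percentile(q[k][:,0],[0.5,2,5]))
k=(Z>14)&(Z<34)&(abs(q[...,1]+75)<15)&(q[...,0]>-100)&(q[...,0]<-40);print("block rear",k.sum(), np.percentile(q[k][:,0],[0.5,2,5]))
k=(Z>9)&(Z<14)&(abs(q[...,1]+75)<38)&(q[...,0]<-55);print("tray edge",k.sum(), np.percentile(q[k][:,0],[0.5,1,2]))
z=np.load("w2.npz");
E
```

```text
t 12.52 j [ 0.41  0.41 -0.31  0.86 -0.   -0.14] tcp unit [-12.4 -74. ] z 53.7 closing dir 121.8 zaxis [-0.0063 -0.0046 -1.    ] F [-10.   -6.5  16.1]
lamp rear x [-66.61230572 -66.5206539  -66.41968828]
block rear 39 [-75.82903835 -75.56953089 -74.12627007]
tray edge 6902 [-81.97581695 -81.93554386 -81.88433789]
```

View pics/w5.png

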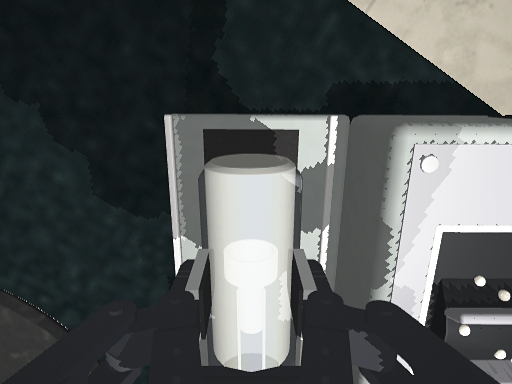

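The rear of the glass is at (250,160), which puts it at unit x ≈ -66, so the lamp is home. I'll give it a small final push, then release with the fingers only partly open and lift.

>>> apply_moves([
  [[0.034,0.021,0.02,0,-1],[0,0,0,0,-1],[-0.08,-0.05,0,0,0.25],[0,0,0,0,0.25],[0,0,0,0,0.25],[0,0,0.3,0,0.25],[0,0,0.6,0,0.25],[0,0,0.9,0,0.25]],
])

```text
clock: 13.23
eef_pos: [0.4506, 0.1966, 0.1241]
tool_rot: [-0.274, 0.962, -0.0, -0.003]
ft_force: [0.4, 0.3, 0.3]
grip_width: 0.0533
grasp_force: 0.0
```

>>> apply_moves([
  [[0,0,0.3,0,-1],[-0.31,0.24,0,0,-1],[-0.31,0.24,0,0,-1],[-0.31,0.24,0,0,-1],[-0.31,0.24,0,0,-1],[-0.31,0.24,0,0,-1],[-0.31,0.24,0,0,-1],[0,0,0,0,-1]],
])

```text
clock: 13.9
eef_pos: [0.3766, 0.2563, 0.1381]
tool_rot: [-0.276, 0.961, 0.001, -0.0]
ft_force: [-0.0, 0.3, 0.2]
grip_width: -0.0002
grasp_force: 0.0
```

```bash
python3 - <<'E'
from u import *
st();print(get_obs()["grip_width"])
im,d,K,Rm,e=cam("wrist");P=cloud(d,K,Rm,e);np.savez("w6.npz",im=im,P=P);a=im
b,d,K,Rm,e=cam("top");P=cloud(d,K,Rm,e);np.savez("t6.npz",im=b,P=P)
c=cv2.resize(b[160:285,95:230],(415,384),interpolation=cv2.INTER_CUBIC)
v=cv2.resize(np.hstack([a,c]),(799,331));cv2.imwrite("pics/wt6.png",v)
E
```

```text
t 13.9 j [ 0.6   0.24 -0.3   1.03  0.    0.04] tcp unit [-43.7  16.2] z 138.1 closing dir 121.99 zaxis [-4.0e-04  1.1e-03 -1.0e+00] F [-0.   0.3  0.2]
-0.00023942788124055173
```

View pics/wt6.png

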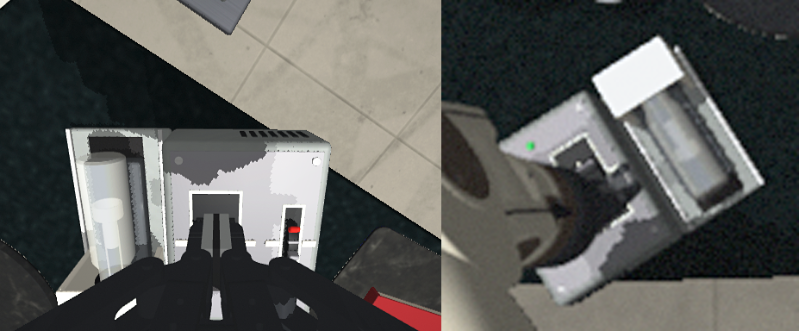

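In the wrist half, the closed fingertips at (215,225) are centred over the code-wheel slot, the lamp lies in the tray at (105,200), and the red lobe is at (294,230). First stroke on the wheel.

>>> apply_moves([
  [[0.17,0.1,-0.5,0,-1],[0,0,-0.58,0,-1],[0,0,0,0,-1]],
])

```text
clock: 14.25
eef_pos: [0.3836, 0.2571, 0.0917]
tool_rot: [-0.274, 0.962, -0.001, -0.003]
ft_force: [-0.5, -0.7, -0.8]
grip_width: 0.0002
grasp_force: 0.0
```

>>> apply_moves([
  [[0.11,0.07,0,0,-1],[0.11,0.07,0,0,-1],[0.11,0.07,0,0,-1],[0.11,0.07,0,0,-1]],
])

```text
clock: 14.58
eef_pos: [0.4047, 0.2708, 0.0981]
tool_rot: [-0.274, 0.962, 0.0, 0.003]
ft_force: [-0.3, -0.4, 6.1]
grip_width: -0.0003
grasp_force: 2.3
```

>>> apply_moves([
  [[0.11,0.07,0,0,-1],[0.11,0.07,0,0,-1],[0,0,0,0,-1]],
])

```text
clock: 14.83
eef_pos: [0.4131, 0.2767, 0.096]
tool_rot: [-0.274, 0.962, 0.001, 0.002]
ft_force: [0.6, 0.6, -0.3]
grip_width: 0.0001
grasp_force: 0.0
```

>>> apply_moves([
  [[0,0,0.5,0,-1],[0,0,0.5,0,-1],[0.42,0.26,0.4,0,-1],[0.42,0.26,0.2,0,-1],[0.3,0.2,0,0,-1],[0,0,0,0,-1]],
])

```text
clock: 15.33
eef_pos: [0.4594, 0.3061, 0.1599]
tool_rot: [-0.274, 0.962, 0.001, 0.002]
ft_force: [-0.2, 0.1, 1.2]
grip_width: -0.0001
grasp_force: 0.0
```

```bash
cat > look.py <<'E'
from u import *
import sys
# side profile of wheel & dial from wrist depth, plus a view rectified to the unit's axes
st()
im,d,K,Rm,e=cam("wrist");P=cloud(d,K,Rm,e);q=tou(P);Z=P[...,2]*1000;np.savez(sys.argv[1]+".npz",im=im,P=P)
def prof(y0,y1,zc,rmin,rmax,n):
    k=(q[...,1]>y0)&(q[...,1]<y1)&(abs(q[...,0])<40)&(Z>64)&(Z<90)
    x,zz=q[k][:,0],Z[k]-zc;r=np.hypot(x,zz);a=np.rad2deg(np.arctan2(x,zz));s=(r>rmin)&(r<rmax+3)
    h,b=np.histogram(a[s],np.arange(-60,61,4));print(n,[(int(b[i]),int(v)) for i,v in enumerate(h) if v>15])
prof(3,27,44,34.5,40,"ridge ang");prof(70,80,50,26,30,"lobe ang")
hsv=cv2.cvtColor(im,cv2.COLOR_BGR2HSV)
k=((hsv[...,0]<8)|(hsv[...,0]>172))&(hsv[...,1]>150)&(q[...,1]>60)&(q[...,1]<90)&(abs(q[...,0])<45)&(Z>55)
if k.sum(): print("red",k.sum(),np.median(q[k],0),np.median(Z[k]),"ang",np.rad2deg(np.arctan2(np.median(q[k][:,0]),np.median(Z[k])-50)))
v,u=np.nonzero((abs(q[...,0])<45)&(q[...,1]>-5)&(q[...,1]<95)&(Z>50)&(Z<90))
c=im[v.min():v.max()+1,u.min():u.max()+1];print(c.shape)
f=min(780/c.shape[1],580/c.shape[0]);cv2.imwrite(f"pics/{sys.argv[1]}.png",cv2.resize(c,None,fx=f,fy=f,interpolation=cv2.INTER_CUBIC))
E
python3 look.py L1
```

```text
t 15.33 j [ 0.59  0.39 -0.02  1.16  0.    0.03] tcp unit [52.9 14.9] z 159.9 closing dir 121.81 zaxis [ 0.0037  0.0025 -1.    ] F [-0.2  0.1  1.2]
ridge ang [(-60, 313), (-56, 244), (-52, 41), (-28, 20), (-24, 184), (-20, 134), (16, 160), (20, 175), (24, 17), (48, 36), (52, 183), (56, 241)]
lobe ang [(-60, 102), (-56, 50), (-40, 23), (-36, 53), (-32, 18), (4, 48), (8, 33), (48, 68), (52, 22), (56, 32)]
red 140 [-15.72727639  73.11787297] 73.30756968949512 ang -34.01034244817997
(139, 161, 3)
```

View pics/L1.png

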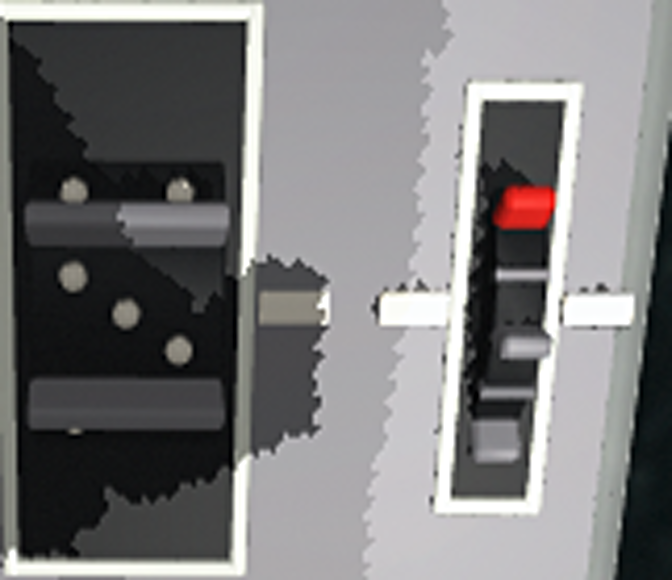

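The crop shows three dots at (125,310) between the marks, so the first stroke clicked once, and the red lobe leans back at (525,207). Three more strokes.

>>> apply_moves([
  [[-0.5,-0.31,0,0,-1],[-0.5,-0.31,-0.2,0,-1],[-0.5,-0.31,-0.4,0,-1],[-0.39,-0.24,-0.4,0,-1],[0,0,-0.3,0,-1],[0,0,-0.3,0,-1],[0,0,0,0,-1]],
])

```text
clock: 15.97
eef_pos: [0.3779, 0.2555, 0.0926]
tool_rot: [-0.274, 0.962, -0.001, -0.003]
ft_force: [-0.3, -0.5, -0.4]
grip_width: 0.0001
grasp_force: 0.0
```

>>> apply_moves([
  [[0.11,0.07,0,0,-1],[0.11,0.07,0,0,-1],[0.11,0.07,0,0,-1],[0.11,0.07,0,0,-1],[0.11,0.07,0,0,-1],[0.11,0.07,0,0,-1],[0,0,0,0,-1],[0,0,0.4,0,-1]],
])

```text
clock: 16.63
eef_pos: [0.4066, 0.2738, 0.1091]
tool_rot: [-0.274, 0.962, -0.001, -0.002]
ft_force: [-1.7, -0.3, -0.3]
grip_width: 0.0004
grasp_force: 0.0
```

>>> apply_moves([
  [[0,0,0.5,0,-1],[0,0,0.4,0,-1],[0.42,0.26,0.3,0,-1],[0.42,0.26,0,0,-1],[0.3,0.2,0,0,-1],[0,0,0,0,-1]],
])

```text
clock: 17.13
eef_pos: [0.4555, 0.3047, 0.1591]
tool_rot: [-0.274, 0.962, 0.0, 0.001]
ft_force: [0.0, 0.7, 1.0]
grip_width: 0.0002
grasp_force: 0.0
```

```bash
cat >> look.py <<'E'
# count dots on the facet between the ridges: bright blobs near the top
import math
m=((q[...,1]>2)&(q[...,1]<28)&(abs(q[...,0])<12)&(Z>68)&(Z<84))
g=cv2.cvtColor(im,cv2.COLOR_BGR2GRAY);w=(m&(g>85)&(hsv[...,1]<70)).astype(np.uint8)
n,l,s,cc=cv2.connectedComponentsWithStats(w)
print("white dots",[(int(s[i,4]),tuple(q[l==i].mean(0).round(0))) for i in range(1,n) if s[i,4]>6])
o=m&(hsv[...,0]>5)&(hsv[...,0]<22)&(hsv[...,1]>130);print("orange",o.sum(),o.sum() and np.median(q[o],0).round(1))
E
python3 look.py L2
```

```text
t 17.13 j [ 0.59  0.39 -0.03  1.15  0.    0.03] tcp unit [48.9 15.7] z 159.1 closing dir 121.81 zaxis [ 0.0024  0.0017 -1.    ] F [0.  0.7 1. ]
ridge ang [(-60, 310), (-56, 234), (-52, 41), (-28, 24), (-24, 178), (-20, 139), (16, 165), (20, 177), (24, 26), (48, 34), (52, 193), (56, 222)]
lobe ang [(-60, 85), (-56, 50), (-40, 20), (-36, 52), (-32, 19), (4, 50), (8, 32), (48, 62), (52, 19), (56, 34)]
red 143 [-15.28299657  72.90121242] 73.16048116382751 ang -33.4197773632329
(138, 160, 3)
white dots [(42, (np.float64(-11.0), np.float64(23.0))), (35, (np.float64(-6.0), np.float64(6.0))), (35, (np.float64(-6.0), np.float64(22.0))), (29, (np.float64(5.0), np.float64(6.0))), (30, (np.float64(5.0), np.float64(22.0)))]
orange 0 0
```

>>> apply_moves([
  [[-0.5,-0.31,0,0,-1],[-0.5,-0.31,-0.2,0,-1],[-0.5,-0.31,-0.4,0,-1],[-0.34,-0.22,-0.4,0,-1],[0,0,-0.3,0,-1],[0,0,-0.28,0,-1],[0,0,0,0,-1]],
])

```text
clock: 17.77
eef_pos: [0.3766, 0.2553, 0.0936]
tool_rot: [-0.274, 0.962, -0.001, -0.003]
ft_force: [-0.4, 0.0, 0.8]
grip_width: 0.0002
grasp_force: 0.0
```

>>> apply_moves([
  [[0.11,0.07,0,0,-1],[0.11,0.07,0,0,-1],[0.11,0.07,0,0,-1],[0.11,0.07,0,0,-1],[0.11,0.07,0,0,-1],[0.11,0.07,0,0,-1],[0,0,0,0,-1],[0,0,0.4,0,-1]],
])

```text
clock: 18.43
eef_pos: [0.4051, 0.2734, 0.11]
tool_rot: [-0.274, 0.962, -0.001, -0.002]
ft_force: [-1.0, -1.0, -1.0]
grip_width: 0.0001
grasp_force: 0.0
```

>>> apply_moves([
  [[0,0,0.5,0,-1],[0,0,0.4,0,-1],[0.42,0.26,0.3,0,-1],[0.42,0.26,0,0,-1],[0.3,0.2,0,0,-1],[0,0,0,0,-1]],
])

```text
clock: 18.93
eef_pos: [0.454, 0.3044, 0.1601]
tool_rot: [-0.274, 0.962, 0.001, 0.002]
ft_force: [0.9, -0.5, 0.0]
grip_width: 0.0
grasp_force: 0.0
```

```bash
python3 look.py L3
```

```text
t 18.93 j [ 0.59  0.38 -0.03  1.15  0.    0.04] tcp unit [47.4 16.2] z 160.1 closing dir 121.81 zaxis [ 0.0026  0.0018 -1.    ] F [ 0.9 -0.5  0. ]
ridge ang [(-60, 293), (-56, 236), (-52, 45), (-28, 36), (-24, 172), (-20, 135), (16, 157), (20, 184), (24, 26), (48, 39), (52, 187), (56, 209)]
lobe ang [(-60, 91), (-56, 45), (-40, 18), (-36, 56), (-32, 16), (4, 44), (8, 35), (48, 54), (52, 29), (56, 31)]
red 144 [-15.60011278  72.9457918 ] 73.47384183800403 ang -33.60699219476397
(137, 160, 3)
white dots [(18, (np.float64(-11.0), np.float64(25.0))), (33, (np.float64(-6.0), np.float64(6.0))), (34, (np.float64(-6.0), np.float64(22.0))), (32, (np.float64(-0.0), np.float64(14.0))), (30, (np.float64(5.0), np.float64(6.0))), (31, (np.float64(5.0), np.float64(22.0)))]
orange 0 0
```

Five dots are up. One more stroke.

>>> apply_moves([
  [[-0.5,-0.31,0,0,-1],[-0.5,-0.31,-0.2,0,-1],[-0.5,-0.31,-0.4,0,-1],[-0.32,-0.22,-0.4,0,-1],[0,0,-0.3,0,-1],[0,0,-0.3,0,-1],[0,0,0,0,-1]],
])

```text
clock: 19.57
eef_pos: [0.3758, 0.2548, 0.0935]
tool_rot: [-0.274, 0.962, -0.001, -0.003]
ft_force: [-0.1, 0.1, 0.1]
grip_width: 0.0002
grasp_force: 0.0
```

>>> apply_moves([
  [[0.11,0.07,0,0,-1],[0.11,0.07,0,0,-1],[0.11,0.07,0,0,-1],[0.11,0.07,0,0,-1],[0.11,0.07,0,0,-1],[0.11,0.07,0,0,-1],[0,0,0,0,-1],[0,0,0.4,0,-1]],
])

```text
clock: 20.23
eef_pos: [0.4043, 0.273, 0.11]
tool_rot: [-0.274, 0.962, -0.001, -0.002]
ft_force: [-0.2, -0.5, -0.6]
grip_width: 0.0004
grasp_force: 0.0
```

>>> apply_moves([
  [[0,0,0.5,0,-1],[0,0,0.4,0,-1],[0.42,0.26,0.3,0,-1],[0.42,0.26,0,0,-1],[0.3,0.2,0,0,-1],[0,0,0,0,-1]],
])

```text
clock: 20.73
eef_pos: [0.4532, 0.304, 0.1601]
tool_rot: [-0.274, 0.962, 0.001, 0.002]
ft_force: [0.6, -0.9, -0.8]
grip_width: 0.0001
grasp_force: 0.0
```

```bash
python3 look.py L4
```

```text
t 20.73 j [ 0.59  0.38 -0.04  1.15  0.    0.04] tcp unit [46.6 16.3] z 160.1 closing dir 121.81 zaxis [ 0.0027  0.0019 -1.    ] F [ 0.6 -0.9 -0.8]
ridge ang [(-60, 290), (-56, 235), (-52, 50), (-28, 16), (-24, 190), (-20, 129), (16, 164), (20, 176), (24, 19), (48, 37), (52, 181), (56, 223)]
lobe ang [(-60, 94), (-56, 38), (-40, 24), (-36, 52), (-32, 20), (4, 50), (8, 26), (48, 59), (52, 16), (56, 39)]
red 141 [-15.57156017  72.79407408] 73.59650602375869 ang -33.421201956049956
(136, 159, 3)
white dots [(20, (np.float64(-11.0), np.float64(24.0)))]
orange 1149 [-0.3 15.8]
```

>>> apply_moves([
  [[-0.43,0.02,0,0,-1],[-0.43,0.02,0,0,-1],[-0.43,0.02,-0.2,0,-1],[-0.43,0.02,-0.3,0,-1],[-0.43,0.02,-0.3,0,-1],[-0.43,0.02,-0.2,0,-1],[0,0,0,0,-1]],
])

```text
clock: 21.37
eef_pos: [0.3424, 0.3046, 0.1175]
tool_rot: [-0.275, 0.961, -0.001, -0.004]
ft_force: [0.5, -0.4, -0.2]
grip_width: -0.0
grasp_force: 0.0
```

```bash
python3 -c "from u import *; st()"
```

```text
t 21.37 j [ 0.73  0.27 -0.32  0.99  0.    0.17] tcp unit [-47.3  75.3] z 117.5 closing dir 121.94 zaxis [-0.0066 -0.0049 -1.    ] F [ 0.5 -0.4 -0.2]
```

>>> apply_moves([
  [[0.1,0.06,-0.3,0,-1],[0,0,-0.3,0,-1],[0,0,-0.12,0,-1],[0,0,0,0,-1],[0,0,0,0,-1]],
])

```text
clock: 21.78
eef_pos: [0.3515, 0.3092, 0.091]
tool_rot: [-0.274, 0.962, -0.0, -0.0]
ft_force: [-0.8, -0.1, -0.2]
grip_width: -0.0001
grasp_force: 0.0
```

```bash
python3 -c "from u import *; st()"
```

```text
t 21.78 j [ 0.72  0.31 -0.34  0.92 -0.    0.17] tcp unit [-37.1  74.4] z 91.0 closing dir 121.79 zaxis [-4.e-04 -5.e-04 -1.e+00] F [-0.8 -0.1 -0.2]
```

>>> apply_moves([
  [[0,0,-0.07,0,-1],[0.1,0.06,0,0,-1],[0.1,0.06,0.02,0,-1],[0.1,0.06,0.03,0,-1],[0.065,0.04,0.04,0,-1],[0.065,0.04,0.05,0,-1],[0,0,0,0,-1],[0,0,0,0,-1]],
])

```text
clock: 22.45
eef_pos: [0.3696, 0.3206, 0.0947]
tool_rot: [-0.274, 0.962, 0.0, 0.001]
ft_force: [-0.2, -0.6, 6.4]
grip_width: 0.0
grasp_force: 2.7
```

```bash
python3 -c "from u import *; st()"
```

```text
t 22.45 j [ 0.71  0.34 -0.28  0.94 -0.    0.16] tcp unit [-15.7  74.4] z 94.7 closing dir 121.8 zaxis [ 0.0019  0.0013 -1.    ] F [-0.2 -0.6  6.4]
```

>>> apply_moves([
  [[0,0,0.5,0,-1],[0,0,0.5,0,-1],[0.42,0.26,0.4,0,-1],[0.42,0.26,0.2,0,-1],[0.42,0.26,0,0,-1],[0.2,0.12,0,0,-1],[0,0,0,0,-1]],
])

```text
clock: 23.03
eef_pos: [0.4292, 0.3573, 0.1577]
tool_rot: [-0.274, 0.962, 0.0, 0.001]
ft_force: [-0.3, 0.4, 0.0]
grip_width: 0.0004
grasp_force: 0.0
```

```bash
python3 look.py L5
```

```text
t 23.03 j [ 0.69  0.41 -0.    1.16 -0.    0.14] tcp unit [54.3 74.2] z 157.7 closing dir 121.79 zaxis [ 0.0022  0.0016 -1.    ] F [-0.3  0.4  0. ]
ridge ang [(-60, 314), (-56, 244), (-52, 42), (-28, 19), (-24, 185), (-20, 148), (16, 142), (20, 198), (24, 17), (48, 24), (52, 186), (56, 255)]
lobe ang [(-60, 55), (-56, 56), (-52, 45), (-16, 17), (-12, 46), (-8, 22), (28, 60), (32, 29), (52, 39), (56, 80)]
red 151 [-6.22522609 72.17875903] 79.89742499957956 ang -11.762036458764435
(141, 164, 3)
white dots [(34, (np.float64(11.0), np.float64(5.0)))]
orange 1219 [-0.4 15.6]
```

>>> apply_moves([
  [[-0.42,-0.26,0,0,-1],[-0.42,-0.26,0,0,-1],[-0.42,-0.26,-0.2,0,-1],[-0.42,-0.26,-0.4,0,-1],[0,0,-0.5,0,-1],[0,0,-0.4,0,-1],[0,0,0,0,-1],[0,0,0,0,-1]],
])

```text
clock: 23.75
eef_pos: [0.3586, 0.3134, 0.0971]
tool_rot: [-0.274, 0.962, -0.001, -0.001]
ft_force: [0.3, 0.4, 0.0]
grip_width: 0.0002
grasp_force: 0.0
```

```bash
python3 -c "from u import *; st()"
```

```text
t 23.75 j [ 0.72  0.32 -0.31  0.95  0.    0.16] tcp unit [-28.9  74.1] z 97.1 closing dir 121.82 zaxis [-0.0021 -0.0018 -1.    ] F [0.3 0.4 0. ]
```

>>> apply_moves([
  [[0.09,0.056,-0.025,0,-1],[0.09,0.056,0,0,-1],[0.09,0.056,0,0,-1],[0.08,0.05,0,0,-1],[0.05,0.03,0,0,-1],[0,0,0,0,-1],[0,0,0,0,-1]],
])

```text
clock: 24.33
eef_pos: [0.3761, 0.3244, 0.0968]
tool_rot: [-0.274, 0.962, 0.0, 0.0]
ft_force: [-0.3, 0.5, 0.8]
grip_width: 0.0
grasp_force: 0.4
```

```bash
python3 -c "from u import *; st()"
```

```text
t 24.33 j [ 0.71  0.36 -0.26  0.96  0.    0.16] tcp unit [-8.2 74.3] z 96.8 closing dir 121.8 zaxis [ 2.e-04  2.e-04 -1.e+00] F [-0.3  0.5  0.8]
```

>>> apply_moves([
  [[0,0,0.5,0,-1],[0,0,0.5,0,-1],[0.42,0.26,0.4,0,-1],[0.42,0.26,0.2,0,-1],[0.42,0.26,0,0,-1],[0.2,0.12,0,0,-1],[0,0,0,0,-1]],
])

```text
clock: 24.92
eef_pos: [0.4358, 0.3612, 0.1608]
tool_rot: [-0.274, 0.962, 0.0, 0.001]
ft_force: [0.7, 0.3, -1.1]
grip_width: 0.0001
grasp_force: 0.0
```

```bash
python3 look.py L6
```

```text
t 24.92 j [ 0.69  0.42  0.03  1.18 -0.    0.14] tcp unit [61.9 74.1] z 160.8 closing dir 121.79 zaxis [ 0.0014  0.001  -1.    ] F [ 0.7  0.3 -1.1]
ridge ang [(-60, 312), (-56, 253), (-52, 46), (-28, 34), (-24, 194), (-20, 150), (16, 160), (20, 181), (48, 35), (52, 191), (56, 236)]
lobe ang [(-60, 64), (-56, 54), (-52, 43), (-12, 48), (-8, 23), (28, 51), (32, 37), (52, 31), (56, 87)]
red 157 [-6.34608166 72.04991693] 79.72407990509772 ang -12.051691117491263
(142, 163, 3)
white dots [(18, (np.float64(11.0), np.float64(4.0)))]
orange 1224 [-0.4 15.7]
```

>>> apply_moves([
  [[-0.45,-0.28,0,0,-1],[-0.45,-0.28,0,0,-1],[-0.45,-0.28,-0.2,0,-1],[-0.45,-0.28,-0.5,0,-1],[-0.1,-0.06,-0.5,0,-1],[0,0,-0.48,0,-1],[0,0,0,0,-1],[0,0,0,0,-1]],
])

```text
clock: 25.63
eef_pos: [0.3567, 0.3119, 0.0929]
tool_rot: [-0.274, 0.962, -0.001, -0.002]
ft_force: [0.6, 0.5, 0.6]
grip_width: 0.0003
grasp_force: 0.0
```

```bash
python3 -c "from u import *; st()"
```

```text
t 25.63 j [ 0.72  0.32 -0.32  0.93  0.    0.16] tcp unit [-31.3  73.9] z 92.9 closing dir 121.82 zaxis [-0.0026 -0.0022 -1.    ] F [0.6 0.5 0.6]
```

>>> apply_moves([
  [[0.08,0.05,0,0,-1],[0.08,0.05,0,0,-1],[0.07,0.043,0,0,-1],[0.06,0.037,0,0,-1],[0.05,0.03,0,0,-1],[0,0,0,0,-1],[0,0,0,0,-1]],
])

```text
clock: 26.22
eef_pos: [0.3731, 0.3225, 0.0949]
tool_rot: [-0.274, 0.962, 0.001, 0.001]
ft_force: [-0.4, -0.5, 5.2]
grip_width: 0.0001
grasp_force: 2.0
```

```bash
python3 -c "from u import *; st()"
```

```text
t 26.22 j [ 0.71  0.35 -0.27  0.95  0.    0.16] tcp unit [-11.8  74.2] z 94.9 closing dir 121.81 zaxis [ 0.0023  0.0021 -1.    ] F [-0.4 -0.5  5.2]
```

>>> apply_moves([
  [[-0.04,-0.025,0,0,-1],[0,0,0.5,0,-1],[0,0,0.5,0,-1],[0.42,0.26,0.4,0,-1],[0.42,0.26,0.2,0,-1],[0.42,0.26,0,0,-1],[0.2,0.12,0,0,-1],[0,0,0,0,-1]],
])

```text
clock: 26.88
eef_pos: [0.4306, 0.3576, 0.1576]
tool_rot: [-0.274, 0.962, 0.0, 0.001]
ft_force: [0.4, -0.6, -0.5]
grip_width: -0.0003
grasp_force: 0.0
```

```bash
python3 look.py L7
```

```text
t 26.88 j [ 0.69  0.41  0.    1.16 -0.    0.14] tcp unit [55.6 73.8] z 157.6 closing dir 121.78 zaxis [ 0.0017  0.0012 -1.    ] F [ 0.4 -0.6 -0.5]
ridge ang [(-60, 317), (-56, 251), (-52, 37), (-24, 195), (-20, 145), (16, 143), (20, 203), (48, 27), (52, 207), (56, 226)]
lobe ang [(-60, 97), (-56, 21), (-48, 38), (-44, 61), (-4, 50), (0, 22), (36, 42), (40, 45), (56, 69)]
red 143 [-1.99129934 72.04346105] 80.24097174943707 ang -3.7673583030540225
(142, 164, 3)
white dots [(33, (np.float64(11.0), np.float64(5.0)))]
orange 1216 [-0.4 15.6]
```

```bash
python3 - <<'E'
from u import *
z=np.load("L7.npz");im,P=z["im"],z["P"];q=tou(P);Z=P[...,2]*1000
hsv=cv2.cvtColor(im,cv2.COLOR_BGR2HSV)
k=((hsv[...,0]<8)|(hsv[...,0]>172))&(hsv[...,1]>150)&(q[...,1]>60)&(q[...,1]<90)&(abs(q[...,0])<45)
for zl in(76,78,79,79.5): 
    s=k&(Z>zl);print(zl,s.sum(),q[s].mean(0),np.percentile(q[s][:,0],[2,98]),Z[s].mean())
w=(hsv[...,1]<25)&(im.min(-1)>225)&(Z>62)&(Z<67)&(abs(q[...,0])<12)
for lo,hi in((30,45),(45,62),(60,69),(81,92)):
    s=w&(q[...,1]>lo)&(q[...,1]<hi)&(abs(q[...,0])<5);print("mark",lo,s.sum(),s.sum() and (q[s].mean(0),np.percentile(q[s][:,0],[2,98])))
E
```

```text
76 128 [-9.11600933 72.99130311] [-24.00122692   1.07861468] 152.88084071306477
78 127 [-9.16923739 73.00839079] [-24.00122692   1.07899181] 153.47276208336672
79 116 [-9.95093714 72.89914103] [-24.00122692   1.0346213 ] 160.5620781229649
79.5 101 [-11.28579727  72.78448193] [-24.00122692   0.98940421] 172.62739837582225
mark 30 0 0
mark 45 0 0
mark 60 0 0
mark 81 46 (array([-1.36761074, 84.48094754]), array([-4.82286134,  1.39442894]))
```

View pics/L7.png

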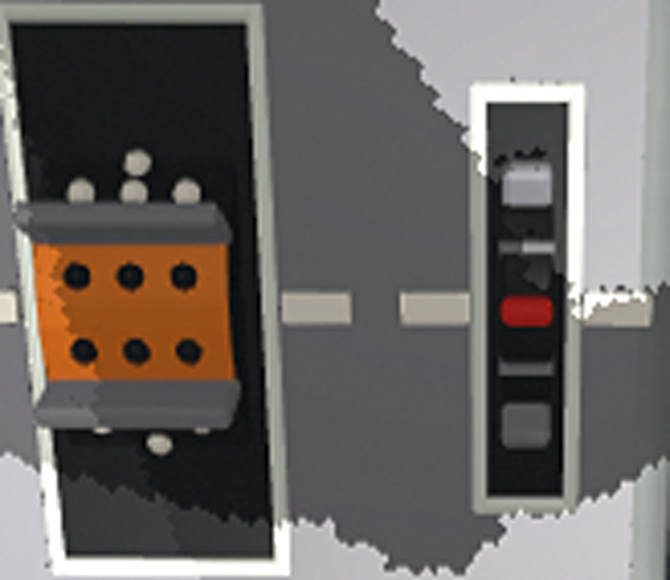

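The crop shows the orange six-dot facet centred between its marks: its ridges are at rows 223 and 400, with the midpoint at 311. The red lobe is at row 311, between its marks at about row 308, so it is upright. I'll check the lamp numerically and then hand in.

```bash
python3 - <<'E'
from u import *
st()
im,d,K,Rm,e=cam("top");P=cloud(d,K,Rm,e);q=tou(P);Z=P[...,2]*1000
k=(Z>40)&(Z<72)&(abs(q[...,1]+75)<10)&(q[...,0]>-100)&(q[...,0]<30);print("lamp",k.sum(),np.percentile(q[k][:,0],[1,3]).round(1),Z[k].max())
k=(Z>40)&(Z<72)&(abs(q[...,1]+75)<28)&(q[...,0]>-60)&(q[...,0]<-5)
print(np.percentile(q[k][:,1],[2,50,98]).round(1))
im,d,K,Rm,e=cam("wrist");P=cloud(d,K,Rm,e);q=tou(P);Z=P[...,2]*1000
k=(Z>40)&(Z<72)&(abs(q[...,1]+75)<10)&(q[...,0]>-100)&(q[...,0]<30);print("lamp w",k.sum(),k.sum() and np.percentile(q[k][:,0],[1,3]).round(1))
z=np.load("w6.npz");P=z["P"];q=tou(P);Z=P[...,2]*1000
k=(Z>40)&(Z<72)&(abs(q[...,1]+75)<10)&(q[...,0]>-100)&(q[...,0]<30);print("lamp w6",k.sum(),k.sum() and np.percentile(q[k][:,0],[1,3]).round(1))
k=(Z>9)&(Z<14)&(abs(q[...,1]+75)<38)&(q[...,0]<-55);print("tray edge w6",np.percentile(q[k][:,0],[0.5,1]))
E
```

```text
t 26.93 j [ 0.69  0.41 -0.    1.16 -0.    0.14] tcp unit [53.9 73.7] z 157.1 closing dir 121.79 zaxis [-3.e-04 -3.e-04 -1.e+00] F [-1.  -0.5  0.9]
lamp 317 [-65.9 -65.6] 71.10219173818288
[-92.7 -76.7 -58. ]
lamp w 4727 [-65.2 -62.7]
lamp w6 4144 [-66.7 -66.5]
tray edge w6 [-82.18157626 -82.12895379]
```

```bash
python3 -c "from workcell import order; print(order.job_done())"
```

```text
the job is handed in; nothing more can be done
None
```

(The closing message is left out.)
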